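# Grease the drive bearing of a shaking water bath

## Robot

A 6-joint arm with a two-finger parallel gripper is mounted at the origin on the work surface. World frame = base frame: x ahead of the robot, y to its left, z up, the work surface at z = 0. Lengths are in m, angles in degrees, forces in N, time in s.
With the tool pointing down it reaches from about 0.4 to 0.825 m from the base axis. Payload 7 kg.
Tool frame: the origin (TCP) lies midway between the tips of the shut fingers; the grasp point (between the pads) lies 19 mm behind it; z points along the fingers, y is the line along which they close (so a half turn about z gives the same grasp; the last joint's range is limited). The gripper opens to 88 mm and grips with 3 to 60 N. Pads are 19 mm wide; open, the fingers measure 130 mm over their backs; the gripper's body (78 mm by 193 mm) begins 47 mm behind the grasp point.
Start: joints at [90.247, 20.546, 0.682, 0, -70.136, -16.507], TCP at [0.189, 0.648, 0.227] pointing down, gripper open.
Joint ranges: [-176.03, 176.03], [-82.01, 121.73], [-58.28, 71.71], [-173.87, 95.51], [-174.79, -0.11], [-173.66, 173.66]. Speed limits (degrees/s): [136.94, 136.94, 172.46, 180, 180, 180].

## Interface

Orientations are given as a 3x3 rotation matrix whose columns are the frame's x, y, z axes.
In Python, from rig import robot gives the robot as it stands. Calls block until the motion is done:
- robot.goto(position, orientation): joint-space move of the TCP to a pose.
- robot.servo_line(position, ori=None, speed=0.15): straight line of the TCP; ori=None keeps the orientation; speed is the mean speed in m/s.
- robot.movej(angles): joint-space move.
- robot.move_gripper(opening): opening from 0.0 (shut) to 1.0 (fully open); the grip force is fixed at half the most; returns when the fingers have stopped.
- robot.dwell(seconds).
- robot.ik(position, orientation): joint angles nearest the present ones, or None.
- robot.grab_frame(name): name is "scene" or "top"; returns (picture, depth): 400x640x3 uint8, red, green, blue; 400x640 float32, m along the optical axis (not along the pixel's ray), 0 where there is no reading.
- robot.camera_info(name): a dict with "vfov" (degrees; the focal length in pixels is half the picture's height over the tangent of half this angle, whatever the lens; pixels are square), "cx", "cy" (the principal point, pixels), "view" (4x4, takes a point from world to camera coordinates). Camera axes: x right, y down, z forward; pixel columns grow to the right and rows downward; lengths in m; the calibration is good to about 2 mm. A picture is of the moment at which its call begins. camera_info takes no time and is no camera call.
A pose or a line that the arm cannot do raises robot.Unreachable and nothing moves.
- robot.job_done(): hands the job in; it is judged then, once.
Readings, each from a call of its own:
- robot.read_t(): time.
- robot.read_qpos(): joint angles.
- robot.read_qvel(): joint speeds.
- robot.read_effort(): joint torques, N m.
- robot.read_position(): TCP position.
- robot.read_tcp_rot(): TCP orientation.
- robot.read_force(): force on the tool from outside, world axes, zero at the start.
- robot.read_ft_torque(): the same for the moment, N m.
- robot.read_grip_width(): opening from 0.0 (shut) to 1.0 (fully open).
- robot.read_finger_force(): force on a finger pad.
Only numpy, scipy, OpenCV 4.12 (cv2) and the standard library are available. Lean on these libraries where they do the work, as an engineer would, in place of code of your own. Each camera call takes 0.05 s, during which the arm holds its last target. There are 200 camera calls.

## Task

The shaker drive of this lab water bath is due for grease: lift the drive housing's cover by its handle until it rests open on its stop, then take the grease gun from its stand and press its coupler squarely onto the tilted nipple on the bearing until it snaps home. Keep pushing straight along the nipple so that the nozzle slides most of its stroke into the barrel and pumps the grease, and finish like that: still gripping the gun and holding it pressed in against its spring. Do not knock any of the other things on the bench out of place.

Things in the scene. Friction and masses are not known exactly. Their poses are not given: they have to be found in the camera images.
- bath: beige shaking water bath, fixed. Near part: drive housing, open-topped box 160 (x) by 240 (y) mm, walls 4 mm, rim 145 mm up, with hinged cover; behind it the tank, 340 by 280 mm, 165 mm high, lids to 192 mm. Origin: on the bench under the drive housing's centre; +x from housing to tank, away from the robot (yaw within 0.3 rad), z up
- cover (a joint): hinge of the drive housing's cover, rad: 0 shut, 1.75 open on its stop (two rubber-faced brackets), leaning 10 degrees past upright over the tank; below about 1.5 rad it falls shut when let go. Cover: beige steel sheet 164 by 246 by 4 mm, 0.45 kg
- cover_handle (a point): middle of the cover's black bow handle: round bar 10 mm thick, 90 mm long, parallel to the hinge, its axis 34 mm off the cover's outer face, 148 mm from the hinge (and 38 mm above the hinge line when shut), 15 mm in from the free edge, on the robot's side when shut. Frame turns with the cover
- cover_hinge (a point): middle of the cover's hinge line, at the housing's top edge next to the tank: 80 mm in +x of the bath's origin and 146 mm up. The line runs along the bath's y; opening swings the handle up and over towards +x of the bath. Frame turns with the cover
- nipple_tip (a point): tip of the brass grease nipple on the green bearing block in the drive housing (hidden while the cover is shut). z = nipple axis, out of the bearing, leaning 0.50 rad from vertical towards -x of the bath. Tip at x 10, y -50, z 116 mm in the bath's frame. Round head 10 mm across, neck 6 mm, 14 mm hexagon from 17 mm below the tip. Gearmotor and crank stand 60 mm or more to +y, up to 106 mm high
- nipple_home (a point): point on the nipple's axis 15 mm below its tip: the centre of the coupler's mouth lies here when the coupler has snapped home
- gun: push-type grease gun, 163 mm long, about 0.45 kg, upright in its stand, nozzle down. Barrel round, 36 mm across, 115 mm long, orange with aluminium ends; origin at the centre of its lower end, z along the barrel to its closed upper end. Steel nozzle with coupler sticks 48 mm out below, at most 24 mm across. In the stand the origin is 70 mm above the bench, the nozzle inside the tube
- coupler_mouth (a point): centre of the coupler's mouth at the nozzle's end, 48 mm below the gun's origin at rest; z towards the barrel. A funnel 18 mm wide narrows to 12 mm within 5 mm; inside, four spring jaws 6.4 mm apart, 5 mm deep, spread over the nipple's head and snap behind it at about 6 to 8 N of push; the head then meets a seat 15 mm deep
- nozzle (a joint): how far the nozzle has slid into the barrel, m: 0 at rest, 0.014 at its end stop. Its spring pushes back with 9 N at the start, rising to 15 N at 0.014
- stand: steel stand of the gun, fixed: round base 100 mm across and 10 mm high with an upright tube of 42 mm outside, 31 mm inside, its rim 70 mm above the bench, on which the barrel's lower end rests. Origin at the centre of its underside
- beaker: glass beaker, 68 mm across, 92 mm high; origin at the centre of its underside; bystander
- cartridge: white spare grease cartridge with red ends, standing, 55 mm across, 113 mm high; origin at the centre of its underside; bystander
- ring_lid: stepped aluminium bath lid, 104 mm across with a black knob, 29 mm high; origin at the centre of its underside; bystander
- jar: white jar with blue cap, 72 mm across, 75 mm high; origin at the centre of its underside; bystander
- wash_bottle: white bottle with red cap, 66 mm across, 165 mm high; origin at the centre of its underside; bystander
- screwdriver: screwdriver with blue handle lying on the bench, 190 mm long, along its x; bystander
Things that resemble listed ones, but are neither listed nor needed, are in the scene too. Of the things like the gun, leave any that is turquoise; of the rest the larger one is meant.

How it is judged:
By the outcome, as a careful person would: the job done as asked, in the order asked, and still so for the second after the job is handed in, while the arm keeps its last pose, push and grip.
It also fails if it takes over 64 s, if anything falls off the work surface, if the arm or the gripper's body presses on something with over 40 N, if the wrist force passes 120 N, or if a joint passes its speed limit or range.

## Working session

There is one attempt and no reset: what is moved stays moved. The work goes in short steps, each a Python script; the robot and the scene stay as the last script left them, time stands still between calls to the robot, and variables do not carry over. Pictures are saved under pics/ and viewed, at most 10 in all, crops included, and the job is handed in when it is done.

```bash
ls; mkdir -p pics; python3 - <<'E'
from rig import robot
import cv2,numpy as np
for n in("scene","top"):
    p,d=robot.grab_frame(n); cv2.imwrite(f"pics/{n}0.png",p[:,:,::-1]); np.save(f"{n}0.npy",d); np.save(f"{n}0p.npy",p)
    print(n,robot.camera_info(n))
print(robot.read_t())
E
```

```text
pics
scene {'vfov': 56.24077531008131, 'cx': 319.4518036358277, 'cy': 194.79161607233803, 'view': array([[ 0.84787752,  0.52990321,  0.01750148, -0.40046591],
       [ 0.33308074, -0.50668627, -0.79518944, -0.01337813],
       [-0.41250568,  0.68005266, -0.60610844,  1.25845091],
       [ 0.        ,  0.        ,  0.        ,  1.        ]])}
top {'vfov': 53.89633941589054, 'cx': 313.9567722766817, 'cy': 199.21167309612002, 'view': array([[ 0.01964039, -0.99977197, -0.00838238,  0.04734727],
       [-0.99082269, -0.01834178, -0.13391778,  0.48188086],
       [ 0.13373349,  0.01093565, -0.99095699,  1.07211284],
       [ 0.        ,  0.        ,  0.        ,  1.        ]])}
0.1
```

View pics/scene0.png

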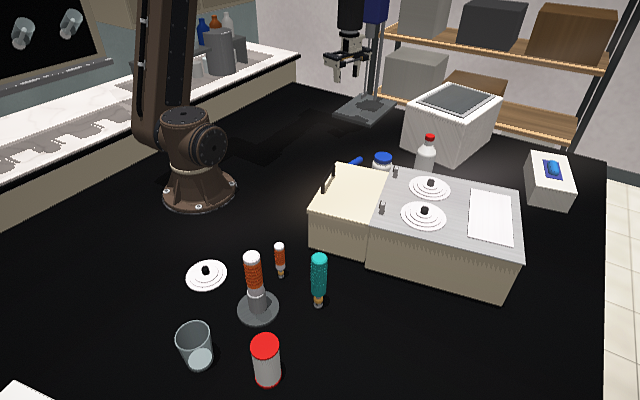

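View pics/top0.png

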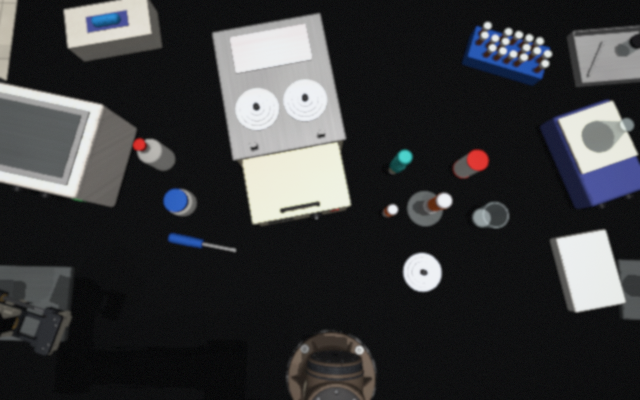

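The scene shows the housing cover at about (345,190) with its handle at (328,180). The orange gun stands in its stand at (253,272), with the turquoise decoy at (318,280) and the small orange one at (280,260). In the top view the cover quad is (243,158), (338,143), (350,206), (251,223), the gun top is at (443,201), and the stand base is at (425,208).

```bash
cat >h.py <<'E'
import numpy as np,cv2
from rig import robot
def cloud(n,d):
    c=robot.camera_info(n); f=200/np.tan(np.radians(c["vfov"])/2)
    v,u=np.mgrid[:400,:640]; P=np.stack([(u-c["cx"])/f*d,(v-c["cy"])/f*d,d],-1)
    V=c["view"]; W=(P-V[:3,3])@V[:3,:3]; W[d<=0]=np.nan; return W
def pix(n,p):
    c=robot.camera_info(n); f=200/np.tan(np.radians(c["vfov"])/2); q=c["view"][:3,:3]@p+c["view"][:3,3]
    return np.array([c["cx"]+f*q[0]/q[2],c["cy"]+f*q[1]/q[2]])
E
python3 - <<'E'
from h import *
np.set_printoptions(precision=4,suppress=True)
W={n:cloud(n,np.load(n+"0.npy")) for n in("scene","top")}; C={n:np.load(n+"0p.npy").astype(int) for n in W}
for n in W:
    w=W[n]; print(n,"bench z",np.nanmedian(w[(np.abs(w[...,2])<.02)][:,2]))
    # cover: z 0.14..0.16
    r,g,b=[C[n][...,i] for i in range(3)]
    near=(w[...,0]>.3)&(w[...,0]<.75)&(np.abs(w[...,1])<.25)
    m=near&(w[...,2]>.138)&(w[...,2]<.160)&(r-b>15)
    p=w[m]; rc=cv2.minAreaRect(p[:,:2].astype(np.float32)*1000)
    print(n,"cover",len(p),rc,"z",np.median(p[:,2]))
    m=near&(w[...,2]>.168)&(w[...,2]<.195)&(r<90)&(w[...,0]<.5); p=w[m]
    if len(p): print(" handle",len(p),p.mean(0),np.percentile(p,[2,98],axis=0).tolist())
    # gun
    gm=(w[...,0]>.3)&(w[...,0]<.6)&(w[...,1]<-.12)&(w[...,1]>-.45)&(w[...,2]>.03)
    k,l,s,c=cv2.connectedComponentsWithStats(gm.astype(np.uint8))
    for i in range(1,k):
        if s[i,4]>20:
            p=w[l==i]; print("  comp",s[i].tolist(),p.mean(0),"min",np.percentile(p,3,axis=0),"max",np.percentile(p,97,axis=0),C[n][l==i].mean(0))
    for y in (60,): pass
    from scipy.optimize import least_squares
    gc=np.array([.424 if 0 else np.nan]*2)
    m=(r-b>50)&(r>g+25)&(w[...,2]>.07)&(w[...,2]<.19)&(w[...,1]<-.1)&(w[...,1]>-.45)&(w[...,0]>.2)&(w[...,0]<.7)
    k,l,s,c=cv2.connectedComponentsWithStats(m.astype(np.uint8))
    for i in range(1,k):
        if s[i,4]>15:
            p=w[l==i]; f=least_squares(lambda a:np.hypot(*(p[:,:2]-a).T)-.018,p[:,:2].mean(0)+(-.0,.0),loss='soft_l1',f_scale=.002)
            print("  orange",s[i].tolist(),p[:,:].mean(0),"axis",f.x,f.cost,C[n][l==i].mean(0))
E
```

```text
scene bench z 0.0014149553976938538
scene cover 3668 ((591.5460205078125, 8.727066040039062), (313.9566650390625, 468.9422302246094), 9.173248291015625) z 0.15117266822175554
 handle 110 [0.445  0.073  0.1855] [[0.43249441039725783, 0.037538950132205574, 0.169506677242678], [0.45470783499622724, 0.12998582536329614, 0.1915629896157378]]
  comp [274, 242, 11, 28, 273] [ 0.4514 -0.1548  0.0843] min [ 0.4381 -0.1616  0.0393] max [ 0.4592 -0.1428  0.1154] [153.0403 112.0073  96.1099]
  comp [243, 250, 24, 60, 998] [ 0.4716 -0.2689  0.121 ] min [ 0.4527 -0.2803  0.0366] max [ 0.4829 -0.2494  0.1869] [140.3106 109.6433  97.9519]
  comp [311, 252, 17, 49, 695] [ 0.5802 -0.1803  0.1211] min [ 0.5629 -0.1895  0.053 ] max [ 0.5921 -0.1613  0.1659] [ 37.0403 115.3281 111.9094]
  comp [174, 320, 39, 46, 1130] [ 0.4381 -0.4192  0.0666] min [ 0.4095 -0.4482  0.0326] max [ 0.4721 -0.393   0.094 ] [108.7195 116.9735 118.2478]
  comp [250, 332, 29, 49, 861] [ 0.5821 -0.3812  0.0992] min [ 0.5595 -0.3988  0.0378] max [ 0.5991 -0.3505  0.1159] [198.5981  76.3833  73.2195]
  orange [274, 249, 11, 13, 10
[... 1127 characters left out ...]
26.3622 121.7778]
  comp [475, 203, 32, 25, 502] [ 0.4408 -0.4225  0.0672] min [ 0.4105 -0.4493  0.0333] max [ 0.4695 -0.3879  0.0946] [90.745  97.0837 98.255 ]
  comp [383, 205, 14, 12, 121] [ 0.4455 -0.1428  0.099 ] min [ 0.4353 -0.1559  0.0477] max [ 0.4576 -0.1341  0.1166] [165.6033 152.4298 149.595 ]
  orange [466, 150, 22, 21, 345] [ 0.5817 -0.3694  0.1137] axis [ 0.5819 -0.3694] 0.0028136513583917376 [210.087   54.458   49.4319]
  orange [428, 198, 12, 13, 87] [ 0.4574 -0.2435  0.1429] axis [ 0.4636 -0.2578] 1.1696032569149158e-05 [94.3448 47.8161 24.977 ]
  orange [385, 209, 5, 7, 18] [ 0.441  -0.1374  0.0882] axis [ 0.4508 -0.1514] 3.3716969530696063e-06 [107.7222  63.1667  44.7222]
```

```bash
python3 - <<'E'
from h import *
np.set_printoptions(precision=4,suppress=True)
for n in("scene","top"):
    w=cloud(n,np.load(n+"0.npy")); c=np.load(n+"0p.npy").astype(int)
    z=w[...,2]; m=(z>.143)&(z<.157)&(c[...,0]-c[...,2]>12)&(w[...,0]>.35)&(w[...,0]<.7)&(np.abs(w[...,1])<.25)
    m=cv2.morphologyEx(m.astype(np.uint8),cv2.MORPH_CLOSE,np.ones((5,5))); m=cv2.morphologyEx(m,cv2.MORPH_OPEN,np.ones((7,7)))
    k,l,s,_=cv2.connectedComponentsWithStats(m); i=1+s[1:,4].argmax(); m=(l==i)&(z>.143)&(z<.157)
    p=w[m]; (cx,cy),sz,a=cv2.minAreaRect((p[:,:2]*1000).astype(np.float32)); print(n,len(p),cx,cy,sz,a,np.median(p[:,2]))
    if sz[0]>sz[1]: a-=90  # make side1 (height) the long (y) one
    yaw=np.radians(a if abs(a)<45 else a-90*np.sign(a)); R=np.array([[np.cos(yaw),-np.sin(yaw)],[np.sin(yaw),np.cos(yaw)]])
    q=(p[:,:2])@R; e=np.percentile(q,[.7,99.3],axis=0); print(" yaw",yaw,"centre",R@e.mean(0),"size",e[1]-e[0])
    # seam to tank top: tank points
    t=(z>.16)&(z<.168)&(w[...,0]>.5)&(w[...,0]<1.1)&(np.abs(w[...,1])<.3); t=cv2.morphologyEx(t.astype(np.uint8),cv2.MORPH_OPEN,np.ones((3,3)))>0
    p=w[t]; (cx,cy),sz,a=cv2.minAreaRect((p[:,:2]*1000).astype(np.float32)); print(" tank",cx,cy,sz,a,np.median(p[:,2]))
    h=(z>.178)&(z<.2)&(c.sum(-1)<220)&(w[...,0]>.40)&(w[...,0]<.48)&(w[...,1]>0)&(w[...,1]<.16)
    p=w[h]; r=cv2.minAreaRect((p[:,:2]*1000).astype(np.float32)); print(" handle",len(p),r,p[:,2].max())
E
```

```text
scene 3246 505.1339111328125 102.46009826660156 (163.14141845703125, 254.26190185546875) 11.629051208496094 0.15124961420990574
 yaw 0.20296523247128243 centre [0.5068 0.0992] size [0.1586 0.2447]
 tank 730.9716186523438 68.20379638671875 (434.9744873046875, 446.86285400390625) 11.061025619506836 0.1658301808074903
 handle 89 ((441.7803649902344, 86.03706359863281), (9.648537635803223, 97.60298919677734), 11.485578536987305) 0.1923280529084919
top 6039 509.3304443359375 104.64497375488281 (170.19473266601562, 248.37606811523438) 11.84360122680664 0.15067290403310304
 yaw 0.2067098367010156 centre [0.5076 0.1042] size [0.1645 0.2435]
 tank 756.1184692382812 57.73731994628906 (484.0103454589844, 394.0276184082031) 89.8110122680664 0.16554340926973712
 handle 63 ((440.6831970214844, 88.92007446289062), (5.184892177581787, 90.32652282714844), 11.722299575805664) 0.19458809865911358
```

```bash
cat >>h.py <<'E'
O=np.array([.5082,.1020,0.]); YAW=.204
c_,s_=np.cos(YAW),np.sin(YAW); RB=np.array([[c_,-s_,0],[s_,c_,0],[0,0,1.]])
W_=lambda p:O+RB@np.asarray(p,float)      # bath (m) -> world
def rot(z,y):                              # tool rotation, axes in bath frame
    z=np.array(z,float);z/=np.linalg.norm(z); y=np.array(y,float); x=np.cross(y,z); x/=np.linalg.norm(x)
    return RB@np.column_stack([x,np.cross(z,x),z])
def cover_pose(th,sg,d=.010,tilt=np.radians(10)):
    a=tilt*th/1.75; r=np.array([-.148,.038]); c,s=np.cos(th),np.sin(th)
    h=np.array([.080+r[0]*c+r[1]*s,0,.146-r[0]*s+r[1]*c])
    z=np.array([-np.sin(a),0,-np.cos(a)])
    return W_(h+d*z),rot(z,[sg,0,0]) if True else None
def gun_pose(mouth_depth,sg_y,off=np.zeros(3),L=.109):
    n=np.array([-np.sin(.5),0,np.cos(.5)]); tip=np.array([.010,-.050,.116])
    return W_(tip+n*(L-mouth_depth))+off, rot(-n,sg_y)
E
python3 - <<'E'
from h import *
np.set_printoptions(precision=1,suppress=True)
for sg in(1,-1):
    for th in(0,.6,1.2,1.75):
        p,R=cover_pose(th,sg); print(sg,th,p*1000,robot.ik(p,R))
    p,R=cover_pose(0,sg); print('above',robot.ik(p+[0,0,.09],R))
    p,R=cover_pose(1.75,sg); print('ret',robot.ik(p-R[:,2]*.08,R))
for y in([0,1,0],[0,-1,0],[1,0,0],[-1,0,0],[1,1,0],[-1,-1,0],[1,-1,0],[-1,1,0]):
    print(y,[robot.ik(*gun_pose(d,y)) for d in(-.05,.029)])
    print('   pick',robot.ik([.463,-.259,.131],rot([0,0,-1],y)),robot.ik([.463,-.259,.3],rot([0,0,-1],y)))
E
```

```text
1 0 [441.6  88.2 174. ] [ 36.5   1.5 -30.9   0.  -57.6 155.2]
1 0.6 [487.4  97.7 250.9] [ 33.    4.9 -16.   -1.3 -72.2 159.1]
1 1.2 [567.5 114.3 287.8] [ 29.3  14.   -0.   -2.1 -82.5 162.8]
1 1.75 [647.3 130.8 275. ] [ 26.7  24.3  12.9  -2.6 -88.3 165.2]
above [ 36.5  -2.7 -22.6   0.  -70.1 155.2]
ret [ 26.5  24.7  23.4  -2.6 -98.3 165.1]
-1 0 [441.6  88.2 174. ] [ 36.5   1.5 -30.9   0.  -57.6 -24.8]
-1 0.6 [487.4  97.7 250.9] [ 33.    4.9 -16.   -1.3 -72.2 -20.9]
-1 1.2 [567.5 114.3 287.8] [ 29.3  14.   -0.   -2.1 -82.5 -17.2]
-1 1.75 [647.3 130.8 275. ] [ 26.7  24.3  12.9  -2.6 -88.3 -14.8]
above [ 36.5  -2.7 -22.6   0.  -70.1 -24.8]
ret [ 26.5  24.7  23.4  -2.6 -98.3 -14.9]
[0, 1, 0] [array([  40.4,  -22.1,  -52.3,   22.9,  -36.4, -134.4]), None]
   pick [ -8.   11.9 -25.    0.  -53.1 -70.3] [ -8.    4.5 -10.6   0.  -74.9 -70.3]
[0, -1, 0] [array([ 40.4, -22.1, -52.3,  22.9, -36.4,  45.6]), None]
   pick [ -8.   11.9 -25.    0.  -53.1 109.7] [ -8.    4.5 -10.6   0.  -74.9 109.7]
[1, 0, 0] [array([ 143.2,  -80.5,  -54.2,   29.1, -132.4,   65.3]), None]
   pick [  -8.    11.9  -25. 
[... 155 characters left out ...]
9 -25.    0.  -53.1  19.7] [ -8.    4.5 -10.6   0.  -74.9  19.7]
[1, 1, 0] [array([ 143.2,  -80.5,  -54.2,   29.1, -132.4,  114. ]), None]
   pick [  -8.    11.9  -25.     0.   -53.1 -115.3] [  -8.     4.5  -10.6    0.   -74.9 -115.3]
[-1, -1, 0] [array([ 40.4, -22.1, -52.3,  22.9, -36.4,   4.3]), None]
   pick [ -8.   11.9 -25.    0.  -53.1  64.7] [ -8.    4.5 -10.6   0.  -74.9  64.7]
[1, -1, 0] [array([ 143.2,  -80.5,  -54.2,   29.1, -132.4,   16.6]), None]
   pick [ -8.   11.9 -25.    0.  -53.1 154.7] [ -8.    4.5 -10.6   0.  -74.9 154.7]
[-1, 1, 0] [array([ 40.4, -22.1, -52.3,  22.9, -36.4, -93.2]), None]
   pick [ -8.   11.9 -25.    0.  -53.1 -25.3] [ -8.    4.5 -10.6   0.  -74.9 -25.3]
```

```bash
cat >>h.py <<'E'
from scipy.spatial.transform import Rotation as Rn
G=.078; GUN=np.array([.463,-.259,.070])
NB=np.array([-np.sin(.5),0,np.cos(.5)])   # nipple axis, bath frame
def held(base,A,beta,psi,g=G,dback=.019):
    """tool pose holding a gun whose frame has origin base, rotation A (z=barrel axis); tool tilted beta at azimuth psi about the barrel"""
    T=A@Rn.from_euler('z',psi).as_matrix()@Rn.from_euler('y',beta).as_matrix()@np.diag([1,-1,-1.])
    return base+A[:,2]*g+T[:,2]*dback,T
AN=RB@np.column_stack([np.cross([0,1,0],NB),[0,1,0],NB])
def ins(depth,beta,psi,off=0,slide=0):
    mouth=W_([.010,-.050,.116])+off-AN[:,2]*depth
    return held(mouth+AN[:,2]*(.048-slide),AN,beta,psi)
E
python3 - <<'E'
from h import *
lo=np.array([-176.03,-82.01,-58.28,-173.87,-174.79,-173.66]);hi=np.array([176.03,121.73,71.71,95.51,-.11,173.66])
marg=lambda q:min((q-lo).min(),(hi-q).min())
def body(p,T):
    gp=p-T[:,2]*.019
    return np.array([gp-T[:,2]*b+T[:,0]*i*.06+T[:,1]*j*.08 for b in(.047,.2) for i in(-1,1) for j in(-1,1)])
import collections
P=collections.defaultdict(list);I=collections.defaultdict(list)
for bd in range(10,61,10):
  b=np.radians(bd)
  for flip in(0,1):
   for ps in range(-180,180,30):
    def run(poses):
        qs=[]
        for p,T in poses:
            if flip: T=T@np.diag([-1,-1,1])
            q=robot.ik(p,T)
            if q is None: return None
            qs.append(np.array(q))
        return qs
    f=np.radians(ps)
    po=[held(GUN+[0,0,h],np.eye(3),b,f) for h in(0,.08,.16)]
    q=run(po)
    if q: P[bd,flip].append((ps,min(map(marg,q)),body(*po[0])[:,2].min(),q))
    po=[ins(d,b,f) for d in(-.06,0,.029)]
    q=run(po)
    if q:
        B=np.concatenate([body(*x) for x in po]); bb=(B-O)@RB
        I[bd,flip].append((ps,min(map(marg,q)),bb[:,2].min(),(bb[:,0]-.08-.18*np.clip(bb[:,2]-.146,0,1)).max(),q))
for k in I:
    c=[(min(a[1],i[1]),a,i) for a in P[k] for i in I[k] if a[2]>.1 and i[2]>.15 and i[3]<-.02]
    c=[x+(np.abs(x[1][3][2]-x[2][-1][0]).max(),) for x in c]; c=[x for x in c if x[3]<150]
    for x in sorted(c,key=lambda x:-x[0])[:3]: print(k,round(x[0],1),"pick",x[1][0],np.round(x[1][2],3),"ins",x[2][0],np.round(x[2][2:4],3),"dq",round(x[3]),np.round(x[1][3][2]),np.round(x[2][-1][2]))
E
```

```text
(10, 0) 17.4 pick -180 0.184 ins -60 [ 0.205 -0.068] dq 96 [ -9.  -1. -17.  -2. -63. -80.] [ 27.  -7. -41.  -5. -32.  21.]
(10, 0) 17.4 pick -150 0.184 ins -60 [ 0.205 -0.068] dq 60 [-13.   2. -12.  -7. -68. -45.] [ 27.  -7. -41.  -5. -32.  21.]
(10, 0) 17.4 pick -120 0.184 ins -60 [ 0.205 -0.068] dq 44 [-15.   5.  -8. -10. -75. -12.] [ 27.  -7. -41.  -5. -32.  21.]
(10, 1) 16.8 pick -60 0.184 ins -30 [ 0.211 -0.072] dq 46 [ -13.   10.   -3.   -7.  -84. -135.] [  30.   -7.  -41.    2.  -35. -138.]
(10, 1) 16.8 pick -30 0.184 ins -30 [ 0.211 -0.072] dq 43 [ -10.   11.   -4.   -3.  -85. -109.] [  30.   -7.  -41.    2.  -35. -138.]
(10, 1) 16.8 pick 0 0.184 ins -30 [ 0.211 -0.072] dq 58 [ -7.  10.  -6.   1. -83. -83.] [  30.   -7.  -41.    2.  -35. -138.]
(20, 0) 30.3 pick -150 0.172 ins -60 [ 0.206 -0.058] dq 74 [-19.   0. -12. -17. -65. -35.] [ 14.  -1. -28. -23. -47.  45.]
(20, 0) 30.3 pick -120 0.172 ins -60 [ 0.206 -0.058] dq 42 [-23.   7.  -4. -20. -78.  -3.] [ 14.  -1. -28. -23. -47.  45.]
(20, 0) 30.3 pick -90 0.172 ins -60 [ 0.206 -0.058] dq 37 [-22.  12.   2. -19. -88.  24.] [
[... 2821 characters left out ...]
  3. -56. -98.  24.] [ -6.  24.  -2. -42. -93.  70.]
(60, 0) 53.9 pick -90 0.12 ins -60 [ 0.16  -0.022] dq 33 [ -41.   30.   18.  -47. -117.   34.] [ -6.  24.  -2. -42. -93.  70.]
(60, 0) 50.9 pick 0 0.12 ins -60 [ 0.16  -0.022] dq 47 [  -5.   38.   12.    5. -124.   95.] [ -6.  24.  -2. -42. -93.  70.]
(60, 1) 50.9 pick 0 0.12 ins -60 [ 0.16  -0.022] dq 47 [  -5.   38.   12.    5. -124.  -85.] [  -6.   24.   -2.  -42.  -93. -110.]
(60, 1) 44.9 pick 30 0.12 ins -60 [ 0.16  -0.022] dq 64 [   6.   31.   -7.   22. -108.  -70.] [  -6.   24.   -2.  -42.  -93. -110.]
(60, 1) 42.8 pick -60 0.12 ins -60 [ 0.16  -0.022] dq 31 [ -29.   37.   27.  -35. -130. -131.] [  -6.   24.   -2.  -42.  -93. -110.]
```

```bash
sed -i 's/^G=.078/G=.083/' h.py; python3 - <<'E'
from h import *
np.set_printoptions(precision=3,suppress=True)
p,R=cover_pose(0,-1)
robot.goto(p+[0,0,.09],R); robot.move_gripper(.5)
robot.servo_line(p,speed=.1); robot.move_gripper(0.)
print(robot.read_t(),robot.read_grip_width(),robot.read_finger_force(),robot.read_force())
if robot.read_grip_width()>.05:
  for th in np.linspace(0,.35,3)[1:]:
    p,R=cover_pose(th,-1); robot.servo_line(p,R,speed=.07); print(th,robot.read_force(),robot.read_grip_width())
q,d=robot.grab_frame("scene"); cv2.imwrite("pics/s1.png",cv2.resize(q[100:300,230:550,::-1],None,fx=2.4,fy=2.4)); print(robot.read_t())
E
```

```text
4.9167 0.1030528352061004 29.994865357875824 [ 4.864 -1.555 -2.732]
0.175 [ 6.144 -0.169 -8.604] 0.1034836194855877
0.35 [ 2.453  1.247 -5.306] 0.1010959306262691
6.0333
```

View pics/s1.png

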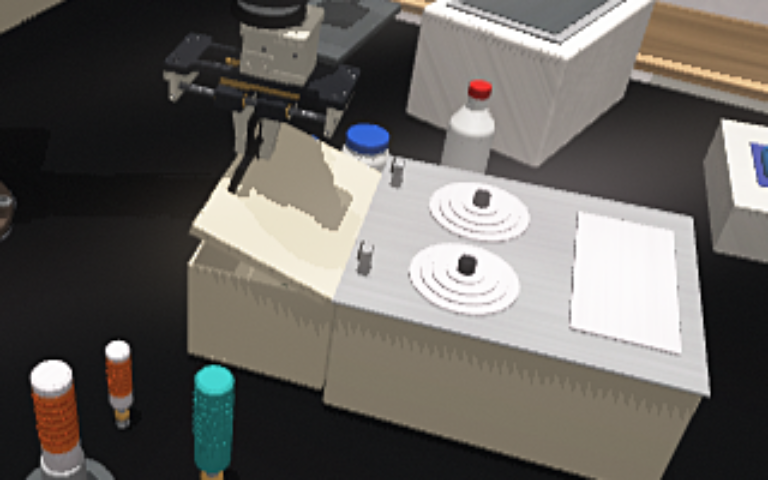

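The cover is lifting: its near edge is raised at crop pixel (195,230) and the handle is gripped at about (245,165). I'll continue the swing.

```bash
python3 - <<'E'
from h import *
np.set_printoptions(precision=2,suppress=True)
for th in np.linspace(.35,1.73,9)[1:]:
    p,R=cover_pose(th,-1); robot.servo_line(p,R,speed=.09); f=robot.read_force(); print(round(th,2),f,robot.read_grip_width())
    if np.linalg.norm(f)>35: break
else:
    robot.move_gripper(.24); print(robot.read_force())
    p=robot.read_position(); T=robot.read_tcp_rot(); robot.servo_line(p-T[:,2]*.11,speed=.15)
    for n in("scene","top"):
        q,d=robot.grab_frame(n); np.save(n+"1.npy",d); np.save(n+"1p.npy",q)
        cv2.imwrite(f"pics/{n}2.png",cv2.resize(q[60:300,200:520,::-1],None,fx=2.4,fy=2.4))
print(robot.read_t(),robot.read_force())
E
```

```text
0.52 [-4.95  1.98 -1.3 ] 0.09964966223835309
0.7 [-9.42  2.87  7.23] 0.10273299696019844
0.87 [-9.68  2.36 11.67] 0.10281311581602495
1.04 [-5.07  0.96  9.5 ] 0.10037886621545805
1.21 [-3.03  1.91  6.7 ] 0.10123566648075022
1.38 [-1.47  0.61  5.7 ] 0.09915529107951408
1.56 [0.8  0.26 4.52] 0.09809282781356825
1.73 [ 1.35 -0.07  3.64] 0.10163627484625319
[ 0.44 -0.24 -0.06]
11.0417 [-0.49 -0.33  0.02]
```

View pics/scene2.png

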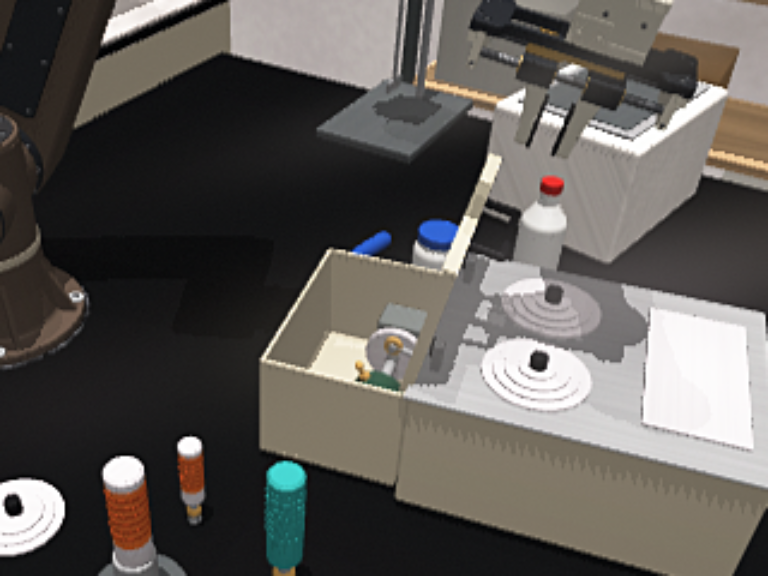

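The cover rests open on its stop with its top edge at crop (490,160). The brass nipple is visible at crop (360,368), which is about (350,213) in the full scene picture. I'll compare that with the prediction before fetching the gun.

```bash
python3 - <<'E'
from h import *
np.set_printoptions(precision=4,suppress=True)
out=[]
for n in("scene","top"):
    q=np.load(n+"1p.npy"); w=cloud(n,np.load(n+"1.npy"))
    T=W_([.010,-.05,.116]); H=T-AN[:,2]*.015; a,b=pix(n,T),pix(n,H); print(n,a,b,T)
    u,v=np.round(a).astype(int); s=16; im=cv2.resize(q[v-12:v+13,u-12:u+13,::-1],None,fx=s,fy=s,interpolation=cv2.INTER_NEAREST)
    for x,c in((a,(255,0,255)),(b,(255,255,0))): cv2.circle(im,tuple(int(k) for k in (x-[u-12,v-12]+.5)*s),4,c,-1)
    out.append(im)
    c=q.astype(int); m=np.zeros(c.shape[:2],bool); m[v-12:v+13,u-12:u+13]=1; m&=(c[...,0]-c[...,2]>60)
    p=w[m]; k=(p[:,2]>.085)&(p[:,2]<.13); p=p[k]; print(" brass",len(p),p[np.argsort(-p[:,2])][:14])
cv2.imwrite("pics/nip.png",np.hstack(out))
E
```

```text
scene [348.6139 210.5333] [350.8436 214.8967] [0.5281 0.0551 0.116 ]
 brass 29 [[0.5308 0.0522 0.1176]
 [0.5279 0.0577 0.116 ]
 [0.5254 0.0566 0.1156]
 [0.5316 0.0508 0.1154]
 [0.5319 0.0561 0.1154]
 [0.5271 0.0537 0.1148]
 [0.5285 0.0512 0.1137]
 [0.5327 0.0548 0.1132]
 [0.5323 0.0501 0.1128]
 [0.5333 0.054  0.1105]
 [0.5338 0.0535 0.1075]
 [0.5354 0.0564 0.1062]
 [0.5349 0.0518 0.1057]
 [0.5397 0.06   0.1057]]
top [314.6061 177.0477] [314.1415 175.3673] [0.5281 0.0551 0.116 ]
 brass 24 [[0.5303 0.0593 0.1187]
 [0.5304 0.0567 0.1183]
 [0.5278 0.0592 0.1182]
 [0.5333 0.0567 0.1174]
 [0.5282 0.0566 0.1163]
 [0.5336 0.0594 0.1156]
 [0.5311 0.062  0.1144]
 [0.5313 0.0541 0.1142]
 [0.5342 0.0542 0.1131]
 [0.5289 0.0541 0.1125]
 [0.5383 0.0596 0.1053]
 [0.541  0.0596 0.1053]
 [0.5359 0.0622 0.1034]
 [0.5389 0.0543 0.103 ]]
```

View pics/nip.png

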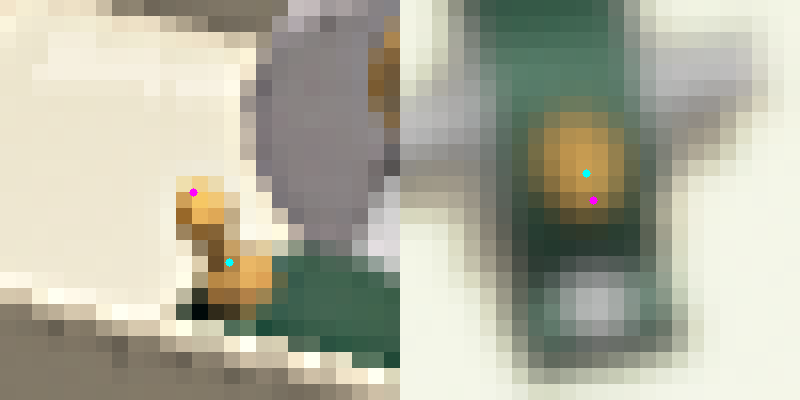

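The prediction is within about 2 mm. In the left crop (scene) the nipple head is at (200,205), and in the right crop (top) it is at (577,165). I'll apply a small offset and fetch the gun.

```bash
cat >>h.py <<'E'
BETA=np.radians(30); FL=np.diag([-1,-1,1.]); NOFF=np.array([.0005,.0013,.0005])
def pick(h): p,T=held(GUN+[0,0,h],np.eye(3),BETA,0.); return p,T@FL
def insp(depth,off=0,slide=0,psi=np.radians(-30)): p,T=ins(depth,BETA,psi,NOFF+off,slide); return p,T@FL
E
python3 - <<'E'
from h import *
np.set_printoptions(precision=3,suppress=True)
print(*[robot.ik(*insp(d)) for d in(-.06,.029)])
p,T=pick(.24); robot.goto(p,T); robot.move_gripper(.8)
robot.servo_line(pick(.06)[0],speed=.2); robot.servo_line(pick(0)[0],speed=.08)
print(robot.read_t(),robot.read_force()); robot.move_gripper(0.)
print(robot.read_grip_width(),robot.read_finger_force(),robot.read_force())
robot.servo_line(pick(.01)[0],speed=.05); print(robot.read_force())
robot.servo_line(pick(.16)[0],speed=.15); print(robot.read_force(),robot.read_ft_torque())
for n in("scene","top"):
    q,d=robot.grab_frame(n); np.save(n+"2.npy",d); np.save(n+"2p.npy",q)
q=np.load("scene2p.npy"); cv2.imwrite("pics/g.png",cv2.resize(q[150:350,150:390,::-1],None,fx=3,fy=3)); print(robot.read_t())
E
```

```text
[  17.692   -2.58   -17.65   -14.933  -71.903 -118.019] [  16.995    5.242  -19.812  -16.086  -62.456 -114.44 ]
15.5833 [-0.472 -0.15  -0.296]
0.40437662269353597 29.926778376102448 [ 0.283 -0.067  1.078]
[-0.321  0.3   -4.45 ]
[-0.597 -0.87  -4.562] [ 0.06  -2.518 -0.008]
17.8417
```

View pics/g.png

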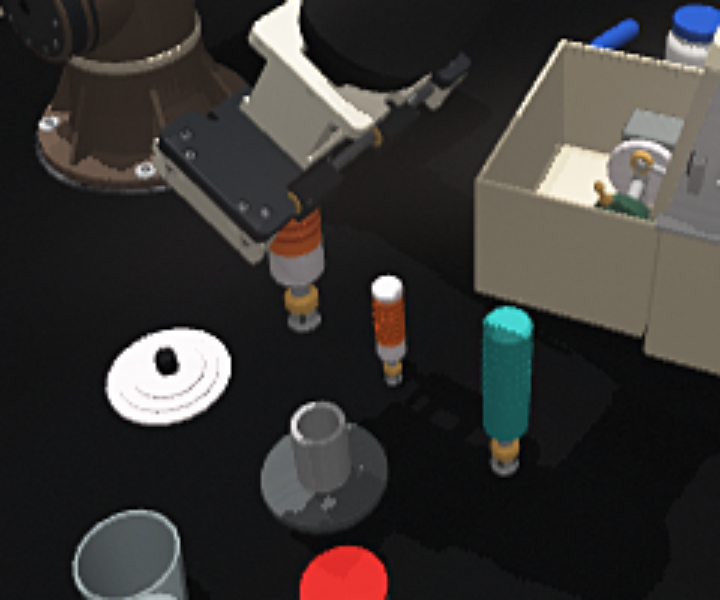

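The gun is held clear of its stand, with the coupler at crop (304,320) and the barrel's lower end at (297,268). I'll check its in-hand offset against the prediction.

```bash
python3 - <<'E'
from h import *
from scipy.optimize import least_squares
np.set_printoptions(precision=4,suppress=True)
for n in("scene","top"):
    w=cloud(n,np.load(n+"2.npy")); c=np.load(n+"2p.npy").astype(int)
    m=(np.hypot(w[...,0]-.463,w[...,1]+.259)<.03)&(w[...,2]>.165)
    for h in (.182,.20,.21,.235,.25,.265):
        a=pix(n,np.array([.463,-.259,h])); v=int(round(a[1]))
        if n=="scene":
            xs=np.where(m[v])[0]; print(h,a,"row",v,(xs.min(),xs.max(),(xs.min()+xs.max())/2) if len(xs) else None)
    for lo,hi,r in((.232,.255,.018),(.195,.225,None),):
        p=w[m&(w[...,2]>lo)&(w[...,2]<hi)]
        if len(p)>15:
            if r:
                f=least_squares(lambda a:np.hypot(*(p[:,:2]-a).T)-r,[.463,-.259],loss='soft_l1',f_scale=.002); print(n,lo,len(p),f.x)
            else: print(n,lo,len(p),p.mean(0))
    p=w[m]; print(n,"lowest z",np.sort(p[:,2])[:6])
E
```

```text
0.182 [251.4284 255.8129] row 256 (np.int64(246), np.int64(256), np.float64(251.0))
0.2 [250.6178 249.7215] row 250 (np.int64(245), np.int64(255), np.float64(250.0))
0.21 [250.1575 246.2623] row 246 (np.int64(245), np.int64(255), np.float64(250.0))
0.235 [248.9741 237.3691] row 237 (np.int64(240), np.int64(257), np.float64(248.5))
0.25 [248.2407 231.8584] row 232 (np.int64(240), np.int64(257), np.float64(248.5))
0.265 [247.4892 226.2105] row 226 (np.int64(243), np.int64(256), np.float64(249.5))
scene 0.232 158 [ 0.4622 -0.259 ]
scene 0.195 100 [ 0.4667 -0.2641  0.2079]
scene lowest z [0.1813 0.1818 0.1818 0.1822 0.183  0.1832]
top lowest z [0.2346 0.2358 0.2371 0.2385 0.2395 0.2401]
```

```bash
python3 - <<'E'
from h import *
np.set_printoptions(precision=3,suppress=True)
p,T=insp(-.06); robot.goto(p+[-.03,0,.08],T); robot.servo_line(p,T,speed=.12)
robot.servo_line(*insp(-.015),speed=.06)
print(robot.read_t(),robot.read_force(),robot.read_ft_torque(),robot.read_grip_width(), robot.read_position()-insp(-.015)[0])
out=[]
for n in("scene","top"):
    q,d=robot.grab_frame(n); np.save(n+"3.npy",d); np.save(n+"3p.npy",q)
    u,v=np.round(pix(n,W_([.01,-.05,.116])+NOFF)).astype(int); s=8;r=25
    im=cv2.resize(q[v-r:v+r,u-r:u+r,::-1],None,fx=s,fy=s,interpolation=cv2.INTER_NEAREST)
    for k,c in((0,(255,0,255)),(.015,(255,255,0)),(.063,(0,255,0)),(-.015,(0,0,255))):
        x=pix(n,W_([.01,-.05,.116])+NOFF+AN[:,2]*k); cv2.circle(im,tuple(int(t) for t in (x-[u-r,v-r]+.5)*s),3,c,-1)
    out.append(im)
cv2.imwrite("pics/near.png",np.hstack(out))
E
```

```text
20.7667 [ 0.237 -0.068 -3.892] [-1.193 -0.18  -0.028] 0.4028354071041603 [ 0. -0.  0.]
```

View pics/near.png

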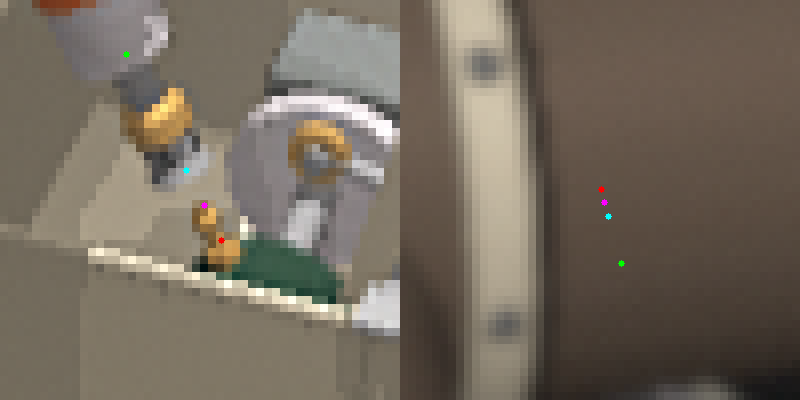

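The coupler's axis lines up with the nipple in the scene view: mouth at (183,175), nipple tip at (204,205). The arm hides it in the top view. I'll press in while watching force.

```bash
python3 - <<'E'
from h import *
np.set_printoptions(precision=2,suppress=True)
robot.dwell(.3); F0=robot.read_force(); np.save("F0.npy",F0); print(F0)
for d in list(np.arange(-.010,.0161,.002)):
    robot.servo_line(*insp(d),speed=.02); f=robot.read_force()-F0
    print(round(d*1000,1),"axial,x,y",AN.T@f,robot.read_grip_width(),robot.read_ft_torque())
    if np.linalg.norm(f)>22: break
q,_=robot.grab_frame("scene"); np.save("scene4p.npy",q); print(robot.read_t())
E
```

```text
[-0.47  0.8  -4.42]
-10.0 axial,x,y [ 1.4  -2.48 -0.18] 0.40584470239386977 [-1.22 -0.16  0.02]
-8.0 axial,x,y [-0.04 -1.56 -0.16] 0.40383579936466646 [-1.22 -0.19 -0.05]
-6.0 axial,x,y [ 0.53 -0.56  0.63] 0.40386312959916504 [-1.12 -0.12 -0.02]
-4.0 axial,x,y [ 0.23 -1.19  0.66] 0.40648288997563403 [-1.22 -0.16  0.  ]
-2.0 axial,x,y [ 0.09 -1.66 -0.28] 0.40336792266682636 [-1.16 -0.1  -0.02]
0.0 axial,x,y [ 0.05 -0.39  0.3 ] 0.40550907755380494 [-1.17 -0.15  0.03]
2.0 axial,x,y [ 1.19 -0.65  0.02] 0.4052942568484381 [-1.14 -0.11  0.05]
4.0 axial,x,y [-0.05 -0.66  0.68] 0.4022252861714577 [-1.22 -0.15 -0.02]
6.0 axial,x,y [ 0.23 -1.6   1.02] 0.4061313855848739 [-1.22 -0.12  0.03]
8.0 axial,x,y [ 0.48 -1.8   1.63] 0.4022660361409353 [-1.27  0.1   0.06]
10.0 axial,x,y [ 1.   -1.79 -2.42] 0.4084846619696102 [-1.36 -0.48 -0.03]
12.0 axial,x,y [ 1.04 -0.56 -4.4 ] 0.40081254533346583 [-1.54 -1.09 -0.26]
14.0 axial,x,y [-0.15 -1.7  -6.38] 0.40437340378413206 [-1.66 -1.32 -0.31]
16.0 axial,x,y [ 0.48 -1.39  0.41] 0.405433944513653 [-1.22 -0.18 -0.01]
24.8667
```

```bash
python3 - <<'E'
from h import *
np.set_printoptions(precision=2,suppress=True)
F0=np.load("F0.npy")
for d in list(np.arange(.017,.0271,.0015)):
    robot.servo_line(*insp(d),speed=.02); robot.dwell(.05); f=robot.read_force()-F0
    print(round(d*1000,1),"x,y,axial",AN.T@f,robot.read_grip_width(),robot.read_ft_torque())
    if np.linalg.norm(f)>24: break
q,_=robot.grab_frame("scene"); np.save("scene5p.npy",q); print(robot.read_t())
u,v=330,195
cv2.imwrite("pics/press.png",np.hstack([cv2.resize(np.load(f"scene{k}p.npy")[160:235,300:375,::-1],None,fx=5.3,fy=5.3,interpolation=cv2.INTER_NEAREST) for k in(4,5)]))
E
```

```text
17.0 x,y,axial [ 0.68 -1.01  8.75] 0.40623892489727503 [-0.87  1.16  0.3 ]
18.5 x,y,axial [ 1.83 -0.37 10.65] 0.4034368844974006 [-0.69  1.61  0.39]
20.0 x,y,axial [-0.55 -0.66 11.74] 0.4082953967701959 [-0.6   1.74  0.44]
21.5 x,y,axial [ 0.26 -0.97 12.61] 0.4078473531827208 [-0.57  1.86  0.5 ]
23.0 x,y,axial [-0.64 -0.42 13.2 ] 0.40650982751174836 [-0.58  1.95  0.54]
24.5 x,y,axial [ 0.51 -0.03 13.18] 0.4004988218987701 [-0.6   2.06  0.59]
26.0 x,y,axial [ 0.07 -0.22 14.19] 0.4058080861495733 [-0.49  2.18  0.62]
27.0167
```

View pics/press.png

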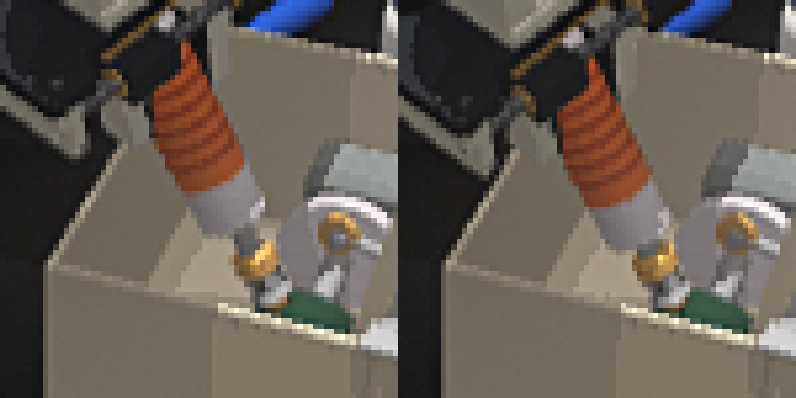

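Between the two crops the barrel has moved down onto the nozzle: the steel between the brass collar at (255,258) and the barrel end is now mostly hidden. The coupler stays home on the nipple. I'll press a final bit further and hand in.

```bash
python3 - <<'E'
from h import *
np.set_printoptions(precision=2,suppress=True)
F0=np.load("F0.npy")
robot.servo_line(*insp(.028),speed=.02); robot.dwell(.4)
print(np.array([AN.T@(robot.read_force()-F0) for _ in range(3)]),robot.read_grip_width(),robot.read_t())
c=cloud("scene",robot.grab_frame("scene")[1]); 
h=(c-O)@RB; m=(h[...,2]>.24)&(h[...,2]<.30)&(h[...,0]>.08)&(h[...,0]<.13)&(np.abs(h[...,1])<.13); print("cover pts",m.sum())
print(robot.job_done())
E
```

```text
[[ 0.99 -0.68 14.15]
 [ 0.99 -0.68 14.15]
 [ 0.99 -0.68 14.15]] 0.40559616515666674 27.6667
cover pts 198
the job is handed in; nothing more can be done
None
```

The job is handed in. The cover rests open, the coupler snapped onto the nipple, and the arm is still gripping the gun and pressing it in with about 14 N. I estimate the nozzle has slid in about 11–12 of its 14 mm; the clock read about 28 s of the 64 s allowed.

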